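# Seat the filter support disc

### The job

On one of the two filter bases the bronze support disc is lying askew across the rim. With the fingertips against its outer edge, nudge it gently inwards until it drops into its recess, take the fingers off it, then press down on the disc from above to bed it flat. Never grip or lift it, do not knock it off the base, and leave the other filter base with its disc and everything else on the bench alone.

Things in the scene. Friction and masses are not known exactly. Their poses are not given: they have to be found in the camera images.
- filter_base: Filter base to work on: upright round unit 75 mm tall, fixed by its suction foot (100 mm across); steel receiver, ribbed grey collar 92 mm across, bare aluminium head 84 mm across. The head's flat rim, 75 mm above the bench, surrounds an open round recess 53 mm across, 7.5 mm deep, on the axis. A brass nipple sticks out 20 mm along the unit's +y, 33 mm up. Origin: centre of the underside; any yaw.
- filter_base_recess (a point): Centre of that base's recess floor, 67.5 mm above the bench; the underside of the seated disc lies here, its top then 1.5 mm below the rim. The disc has 1.5 mm of play all round.
- disc: Loose bronze disc, 50 mm across, 6 mm thick, 50-100 g. Origin: centre of its underside; z is its axis. Starts flat on that rim (underside 75, top 81 mm up), centre 16-27 mm off the recess axis in any direction, overhanging the head by up to 10 mm. Slides under 1 N; nearer than about 9 mm it tips into the recess, and drops home when its trailing edge is past the recess edge.
- other_base: The second filter base, the same in all parts, its disc already home. Leave it alone.
- other_disc: The disc of the second base, lying home in its recess. Leave it alone. Origin: centre of its underside.
- dish: Bystander: lidded aluminium culture dish, 56 mm across, 15 mm high, loose on the bench between the two bases. Origin: centre of its underside.
- forceps: Bystander: steel spring forceps lying on edge on the bench, 125 mm long, 9 mm high. Origin: about mid-length, at bench level; x along them, towards the tips.
- funnel: Bystander: white plastic funnel of the filter unit, 78 mm across its ribbed collar, 90 mm tall, standing on its mouth on the left of the bench. Origin: centre of its underside.
- cup: Bystander: open steel sample cup, 90 mm across, 120 mm tall, on the right of the bench. Origin: centre of its underside.
- bottle: Bystander: small white plastic bottle, 42 mm across, 85 mm tall, on the right. Origin: centre of its underside.
- dish_stack: Bystander: ribbed stack of aluminium culture dishes in a wire carrier, 60 mm across, 95 mm tall, on the left. Origin: centre of its underside.
- comparator: Bystander: clear plastic colour comparator block with a grey lid, 80 mm wide, 26 mm deep, 90 mm tall, standing behind the bases. Origin: centre of its underside.
Not all that is in view belongs to the job. Leave any green or turquoise look-alike of the disc alone.

How it is judged:
On the way, in this order (a step that is already met when the one before it is completed fails the run):
1. the disc has dropped flat into its recess and the fingers are off it (z of disc in the frame of filter_base between 0.066 and 0.069 m and horizontal distance between disc and filter_base below 0.003 m and angle between disc's own z axis and vertical below 0.04 rad and contact force between the fingers and disc below 0.2 N), for 0.2 s.
2. the fingers press down on the seated disc with more than 1.5 N (z of disc in the frame of filter_base between 0.066 and 0.069 m and horizontal distance between disc and filter_base below 0.003 m and angle between disc's own z axis and vertical below 0.04 rad and contact force between the fingers and disc above 1.5 N), for 0.1 s.
At the end, for the whole second after the job is handed in: The disc, dropped in, let go for 0.2 s, then pressed with over 1.5 N for 0.1 s, lies flat and still in its recess: underside within 1.5 mm of the floor, centre within 3 mm of the axis, tilt under 0.04 rad. The other disc is home (moved under 5 mm); no bystander has moved 20 mm (z of disc in the frame of filter_base between 0.066 and 0.069 m and horizontal distance between disc and filter_base below 0.003 m and angle between disc's own z axis and vertical below 0.04 rad and linear speed of disc below 0.01 m/s and z of other_disc in the frame of other_base below 0.069 m and distance of other_disc from where it was at the start of the episode below 0.005 m and distance of each of dish, forceps, funnel, cup, bottle, dish_stack, comparator from where it was at the start of the episode below 0.02 m); the robot touches nothing.
It fails at once if the disc is lifted more than 5 mm off the rim (z of disc in the frame of filter_base above 0.08 m).
It fails at once if the disc is gripped or forced: more than 20 N from the fingers before it is home (contact force between the fingers and disc above 20 N and z of disc in the frame of filter_base above 0.0695 m).
It fails at once if the disc is knocked off the base (z of disc in the frame of filter_base below 0.06 m).
It fails at once if the other base's disc is disturbed (distance of other_disc from where it was at the start of the episode above 0.005 m or contact force between the fingers and other_disc above 1 N).
It fails at once if a bystander is pushed 20 mm or more (distance of any of dish, forceps, funnel, cup, bottle, dish_stack, comparator from where it was at the start of the episode above 0.02 m).
It also fails if it takes over 38 s, if anything falls off the work surface, if the arm or the gripper's body presses on something with over 40 N, if the wrist force passes 120 N, or if a joint passes its speed limit or range.

### The arm

A 6-joint arm with a two-finger parallel gripper is mounted at the origin on the work surface. World frame = base frame: x ahead of the robot, y to its left, z up, the work surface at z = 0. Lengths are in m, angles in rad, forces in N, time in s.
With the tool pointing down it reaches from about 0.275 to 0.85 m from the base axis. Payload 19 kg.
Tool frame: the origin (TCP) lies at the very end of the fingers, on their centre line; the grasp point (between the pads) lies 19 mm behind it; z points along the fingers, y is the direction in which the jaws open and shut (so a half turn about z gives the same grasp; the last joint's range is limited). The gripper opens to 85 mm and grips with 20 to 120 N. Pads are 22 mm wide; open, the fingers measure 114 mm over their backs; the gripper's body (76 mm by 85 mm) begins 54 mm behind the grasp point. The pads swing forward as they close: fully open they stand 13 mm farther back than shut.
Start: joints at [-1.467, 0.15, 1.437, -0, 1.554, -0.134], TCP at [0.135, -0.559, 0.231] pointing down, gripper open.
Joint ranges: [-2.8, 2.8], [-0.68, 2.1], [0.12, 2.68], [-1.39, 4.53], [0.16, 2.79], [-2.81, 2.81]. Speed limits (rad/s): [1.89, 1.89, 2.22, 3.01, 3.01, 3.01].

### API

Orientations are given as a unit quaternion [x, y, z, w].
In Python, from workcell import manip, cams, job, nets gives the robot as it stands.
- The arm moves only by the shell command python3 -m handwheel 'ROWS' [FORCE]. ROWS is JSON, a list of rows, each an object of numbers: "tx", "ty", "tz": the shift along the tool's x, y, z in m; "rx", "ry", "rz": the turn, a rotation vector about the tool's x, y, z in rad; "gripper": the finger opening in m, from 0 to 0.0854. In form: [{"tx": .., "ty": .., "tz": .., "rx": .., "ry": .., "rz": .., "gripper": ..}, ...]. A call has 1 to 12 rows; each row is the pose to reach, as a shift and turn from the pose measured when the call began, along the tool's axes at that moment; what a row does not reach only later rows make up. A row lasts 1/8 s, in which the tool goes at most 62.5 mm and 10.7 degrees, less where a joint would pass 70% of its speed; a pose out of reach is approached as far as the arm can. A call with a gripper value outside its range is refused whole. The fingers move at their own pace and stop on an object; FORCE is the grip in N (left out, the last holds). Time passes only in rows, so rows that repeat a pose let the fingers close. It gives the time, the measured TCP pose, the force and the opening at its end, in the units of the state.
- manip.observe(): the state, without advancing time (a new reading comes with each control period).
- cams.camera(name): name is "scene" or "top" or "wrist"; returns the picture (480x640x3 uint8, red, green, blue); there is no depth.
- cams.calibration(name): a dict with "fx", "fy", "cx", "cy" (pixels), "R" (3x3) and "t" (3): a world point X has camera coordinates R X + t. Camera axes: x right, y down, z forward; pixel columns grow to the right and rows downward; lengths in m; the calibration is good to about 2 mm. A picture is of the moment at which its call begins: read the wrist's pose just before it. calibration takes no time and is no camera call; for the wrist camera it gives the pose at the moment of the call.
- job.hand_in(): hands the job in, once; it reports no verdict.
Trained networks look in the newest picture that a camera, given by its name, has taken for a name from the list of things; names that differ only in an ending like _2 or _b are one class to them, and where a whole thing is asked for, a point or a joint stands for the part that bears it (a point fixed in the world has none). Each returns a list of dicts, best first, with "p" (0 to 1); they miss things now and then, are a little off and sometimes report something else, mostly with a low value. They report only what shows in the picture. A call takes as long as a camera call. They do not tell look-alikes from the thing itself.
- nets.find_in(query, camera): "bbox" ([left, top, right, bottom] in pixels, round what is visible of it).
The state is a dict: "clock": time; "joint_positions": joint angles; "dq": joint speeds; "joint_efforts": joint torques, N m; "tcp_pos": TCP position; "eef_rot": TCP orientation; "contact_force": force on the tool from outside, world axes, zero at the start; "moment": the same for the moment, N m; "width": finger opening in m.
Only numpy, scipy, OpenCV 4.12 (cv2) and the standard library are available. Lean on these libraries where they do the work, as an engineer would, in place of code of your own. Each camera call takes 0.05 s, during which the arm holds its last target.

## Working session

There is one attempt and no reset: what is moved stays moved. The work goes in short steps, Python scripts to look and compute and a shell command to move; the robot and the scene stay as the last step left them, time stands still between calls to the robot, and variables do not carry over. Pictures are saved under pics/ and viewed, and the job is handed in when it is done.

```bash
mkdir -p pics; ls; python3 - <<'E'
from workcell import manip, cams, job, nets
import cv2
print(manip.observe())
for n in ("scene","top"):
    im=cams.camera(n); cv2.imwrite(f"pics/{n}0.png",im[:,:,::-1])
    c=cams.calibration(n); print(n,c)
    for q in ("filter_base","disc"):
        print(q,[(([round(v) for v in d["bbox"]]),round(d["p"],2)) for d in nets.find_in(q,n)])
print(manip.observe()["clock"])
E
```

```text
pics
{'clock': 0.0, 'joint_positions': array([-1.46702381e+00,  1.50963091e-01,  1.43801302e+00,  2.10169845e-05,
        1.55381557e+00, -1.34001973e-01]), 'dq': array([ 0.00045107,  0.00045705,  0.00091726,  0.00064122,  0.00070072,
       -0.00020705]), 'joint_efforts': array([-4.79715221e-03, -7.13065982e+01, -5.70873535e+01, -6.20179035e-04,
        8.96143756e-03, -9.09105495e-06]), 'tcp_pos': array([ 0.13539622, -0.55857809,  0.23069748]), 'eef_rot': array([ 9.92941075e-01,  1.18607177e-01,  1.95667676e-05, -5.99283709e-04]), 'contact_force': array([-0.2073646 ,  0.36841095, -0.12003362]), 'moment': array([-0.01889966,  0.00691312, -0.00975839]), 'width': 0.08572485858649927}
scene {'fx': 548.1731159280932, 'fy': 548.1731159280932, 'cx': 315.08535709882136, 'cy': 244.5010228735302, 'R': array([[-0.46426531,  0.88566802, -0.0070623 ],
       [ 0.54453644,  0.27913803, -0.79092479],
       [-0.69852544, -0.37104462, -0.61187261]]), 't': array([ 0.24922761, -0.22844469,  1.49912606])}
filter_base [([336, 257, 387, 319], 0.71)]
disc [([357, 256, 384, 275], 0.86), ([390, 257, 415, 274], 0.8), ([420, 283, 448, 304], 0.8), ([329, 341, 354, 364], 0.72), ([439, 305, 488, 373], 0.27)]
top {'fx': 551.0969053281264, 'fy': 551.0969053281264, 'cx': 330.82944698783894, 'cy': 237.6289592511993, 'R': array([[-0.01579128, -0.99982699,  0.00982985],
       [-0.99614143,  0.01488273, -0.08649138],
       [ 0.08633012, -0.01115773, -0.9962041 ]]), 't': array([0.01453186, 0.55619912, 1.09576535])}
filter_base [([250, 210, 304, 260], 0.95)]
disc [([249, 294, 272, 318], 0.94), ([254, 160, 281, 185], 0.88), ([256, 232, 282, 256], 0.83)]
0.3
```

View pics/scene0.png

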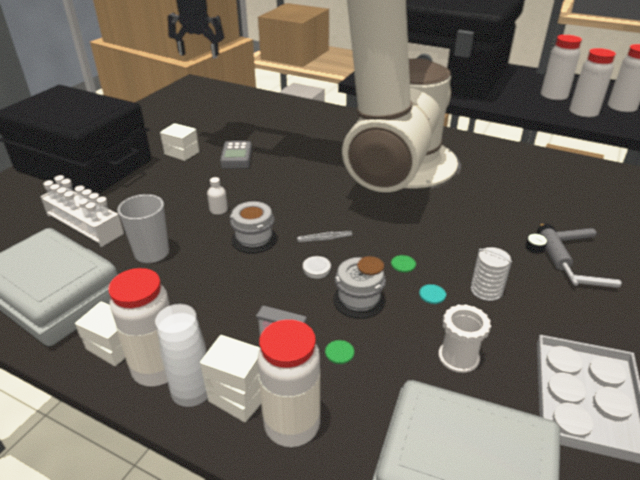

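View pics/top0.png

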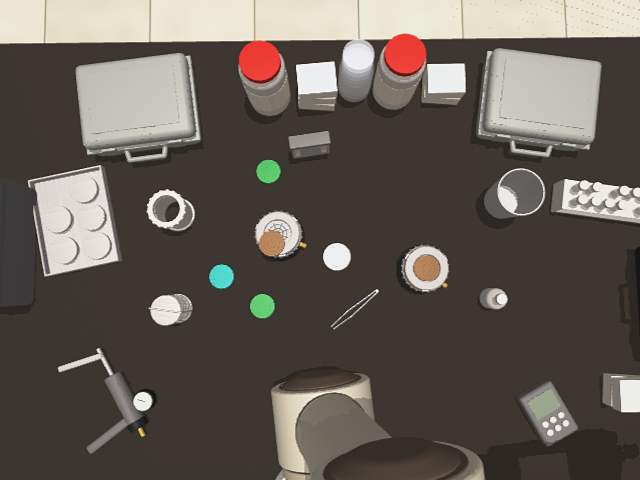

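```bash
python3 - <<'E'
import cv2
t=cv2.imread("pics/top0.png"); s=cv2.imread("pics/scene0.png")
cv2.imwrite("pics/top0c.png",cv2.resize(t[140:340,210:350],None,fx=4,fy=3*4/3,interpolation=cv2.INTER_CUBIC)[:600*2][:800])
a=cv2.resize(t[200:280,230:330],None,fx=7,fy=7,interpolation=cv2.INTER_CUBIC)
cv2.imwrite("pics/top0d.png",a)
cv2.imwrite("pics/scene0c.png",cv2.resize(s[240:390,310:500],None,fx=4,fy=4,interpolation=cv2.INTER_CUBIC))
E
```

```text
(no output)
```

View pics/top0d.png

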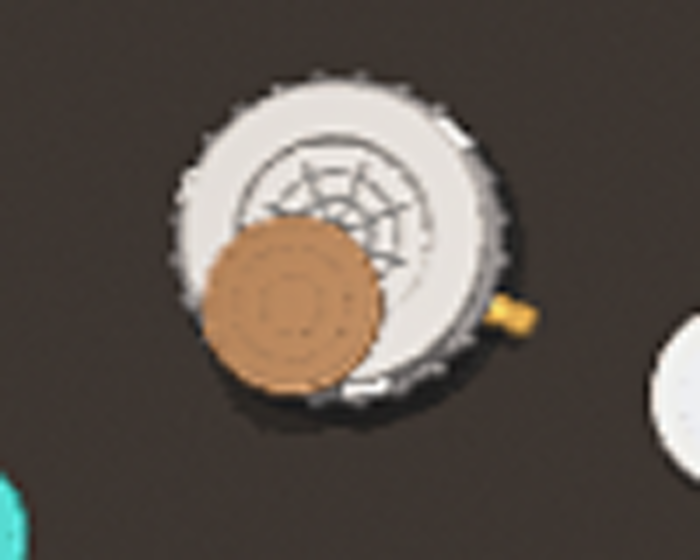

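View pics/scene0c.png

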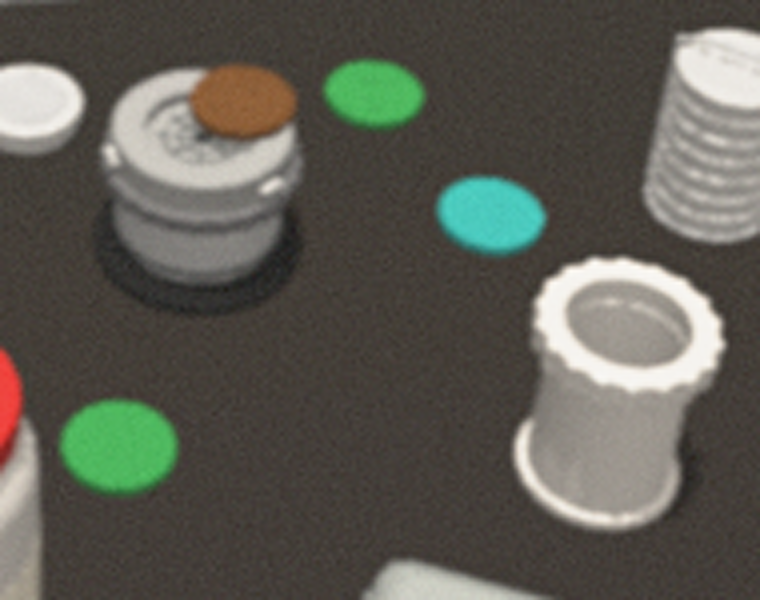

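The job is the base at top (278,235): its bronze disc at (271,243) is off-centre across the rim. The base at (426,267) has its disc centred and home. The green discs at (268,171) and (262,306) and the turquoise one at (221,276) are look-alikes lying on the bench. Next I measure.

```bash
cat > h.py <<'E'
from workcell import manip, cams, job, nets
import cv2, numpy as np
def ray(c,u,v,z):
    R=np.array(c["R"]);t=np.array(c["t"]); o=-R.T@t
    d=R.T@np.array([(u-c["cx"])/c["fx"],(v-c["cy"])/c["fy"],1.])
    return o+d*(z-o[2])/d[2]
def proj(c,X):
    p=np.array(c["R"])@np.array(X)+np.array(c["t"]); return c["fx"]*p[0]/p[2]+c["cx"], c["fy"]*p[1]/p[2]+c["cy"]
def bronze(im):
    h=cv2.cvtColor(im,cv2.COLOR_RGB2HSV)
    return cv2.inRange(h,(5,90,60),(20,200,230))
def blobs(m,amin=100):
    n,l,s,c=cv2.connectedComponentsWithStats(m)
    return [(l==i,s[i],c[i]) for i in range(1,n) if s[i][4]>=amin]
E
python3 - <<'E'
from h import *
for n,amin in (("top",200),("scene",150)):
    im=cv2.imread(f"pics/{n}0.png")[:,:,::-1].copy(); c=cams.calibration(n)
    for l,s,ce in blobs(bronze(im),amin):
        if s[1]<200 : continue
        cs,_=cv2.findContours(l.astype(np.uint8),cv2.RETR_EXTERNAL,cv2.CHAIN_APPROX_NONE)
        e=cv2.fitEllipse(max(cs,key=len))
        print(n,s,ce.round(1),"ell",np.round(e[0],1),np.round(e[1],1),ray(c,*ce,.081).round(4),ray(c,*ce,.0735).round(4))
c=cams.calibration("top")
im=cv2.imread("pics/top0.png")
# head: bright low-sat + bronze, around target
hsv=cv2.cvtColor(im,cv2.COLOR_BGR2HSV)
for (x0,y0) in ((278,235),(426,267)):
    m=((hsv[:,:,2]>170)&(hsv[:,:,1]<40)).astype(np.uint8)
    mm=np.zeros_like(m); cv2.circle(mm,(x0,y0),32,1,-1); m&=mm
    ys,xs=np.nonzero(m); 
    cs,_=cv2.findContours(m,cv2.RETR_EXTERNAL,cv2.CHAIN_APPROX_NONE)
    h=cv2.convexHull(max(cs,key=len)); print(cv2.minEnclosingCircle(h), ray(c,*cv2.minEnclosingCircle(h)[0],.075).round(4))
# recess in crop 
print("recess guess", ray(c,230+335/7,200+232/7,.075).round(4))
E
```

```text
top [259 231  26  26 520] [271.2 243.4] ell [271.2 243.4] [24.4 25.3] [0.542  0.1215 0.081 ] [0.5426 0.1222 0.0735]
top [414 255  26  26 510] [426.1 267.7] ell [426.1 267.7] [24.5 24.7] [ 0.4907 -0.1756  0.081 ] [ 0.4909 -0.177   0.0735]
scene [241 207  21  12 205] [251.  212.5] ell [251.1 212.5] [11.1 20.9] [ 0.5004 -0.1719  0.081 ] [ 0.4914 -0.1785  0.0735]
scene [357 256  28  19 393] [370.5 264.8] ell [370.5 264.8] [18.  25.8] [0.5445 0.1215 0.081 ] [0.536  0.1184 0.0735]
((277.58447265625, 232.99598693847656), 23.13056182861328) [0.5625 0.1096 0.075 ]
((425.2926940917969, 267.42498779296875), 22.813995361328125) [ 0.4914 -0.1751  0.075 ]
recess guess [0.5622 0.1091 0.075 ]
```

The disc sits (-20, +12) mm off the axis, 23.7 mm out, which is consistent with the task. I'll push along (0.857, -0.515), yaw -31°, with the fingers part-open (24 mm) so they cradle the disc edge.

```bash
python3 -m handwheel '[{"tx":0.043,"ty":-0.05,"tz":0,"rz":0.065,"gripper":0.024},{"tx":0.086,"ty":-0.1,"tz":0,"rz":0.13,"gripper":0.024},{"tx":0.129,"ty":-0.15,"tz":0,"rz":0.195,"gripper":0.024},{"tx":0.172,"ty":-0.2,"tz":0,"rz":0.26,"gripper":0.024},{"tx":0.215,"ty":-0.25,"tz":0,"rz":0.325,"gripper":0.024},{"tx":0.258,"ty":-0.3,"tz":0,"rz":0.39,"gripper":0.024},{"tx":0.30,"ty":-0.35,"tz":0,"rz":0.455,"gripper":0.024},{"tx":0.343,"ty":-0.4,"tz":0,"rz":0.52,"gripper":0.024},{"tx":0.386,"ty":-0.45,"tz":0,"rz":0.585,"gripper":0.024},{"tx":0.43,"ty":-0.5,"tz":0,"rz":0.65,"gripper":0.024},{"tx":0.473,"ty":-0.55,"tz":0,"rz":0.715,"gripper":0.024},{"tx":0.515,"ty":-0.604,"tz":0.0,"rz":0.779,"gripper":0.024}]' 20
python3 -c "
from h import *
s=manip.observe();print(s)"
```

```text
{'clock': 0.3, 'joint_positions': array([-1.46702918e+00,  1.50678184e-01,  1.43759836e+00, -5.33830324e-06,
        1.55380195e+00, -1.33984452e-01]), 'dq': array([-8.45718287e-04, -7.50352574e-04, -2.50768820e-04,  8.32385440e-06,
        1.85874613e-04, -1.15505344e-03]), 'joint_efforts': array([-1.52931578e-03, -7.12086797e+01, -5.70358479e+01, -1.67727817e-04,
        4.41557611e-03,  1.78249616e-05]), 'tcp_pos': array([ 0.13540043, -0.55873012,  0.23106623]), 'eef_rot': array([ 9.92942554e-01,  1.18596056e-01,  1.00165977e-06, -2.42936272e-04]), 'contact_force': array([ 0.3132309 , -0.15815577,  0.48500255]), 'moment': array([-0.00670681, -0.09850122, -0.0069393 ]), 'width': 0.08558774801011902}schema error: expected keys tx, ty, tz, rx, ry, rz, gripper
```

```bash
python3 -m handwheel '[{"tx":0.043,"ty":-0.05,"tz":0,"rx":0,"ry":0,"rz":0.065,"gripper":0.024},{"tx":0.086,"ty":-0.1,"tz":0,"rx":0,"ry":0,"rz":0.13,"gripper":0.024},{"tx":0.129,"ty":-0.15,"tz":0,"rx":0,"ry":0,"rz":0.195,"gripper":0.024},{"tx":0.172,"ty":-0.2,"tz":0,"rx":0,"ry":0,"rz":0.26,"gripper":0.024},{"tx":0.215,"ty":-0.25,"tz":0,"rx":0,"ry":0,"rz":0.325,"gripper":0.024},{"tx":0.258,"ty":-0.3,"tz":0,"rx":0,"ry":0,"rz":0.39,"gripper":0.024},{"tx":0.30,"ty":-0.35,"tz":0,"rx":0,"ry":0,"rz":0.455,"gripper":0.024},{"tx":0.343,"ty":-0.4,"tz":0,"rx":0,"ry":0,"rz":0.52,"gripper":0.024},{"tx":0.386,"ty":-0.45,"tz":0,"rx":0,"ry":0,"rz":0.585,"gripper":0.024},{"tx":0.43,"ty":-0.5,"tz":0,"rx":0,"ry":0,"rz":0.65,"gripper":0.024},{"tx":0.473,"ty":-0.55,"tz":0,"rx":0,"ry":0,"rz":0.715,"gripper":0.024},{"tx":0.515,"ty":-0.604,"tz":0.0,"rx":0,"ry":0,"rz":0.779,"gripper":0.024}]' 20
cat >> h.py <<'E'
def rel(target, yawdeg):
    from scipy.spatial.transform import Rotation as Ro
    s=manip.observe(); R=Ro.from_quat(s["eef_rot"])
    y=np.radians(yawdeg); x=[np.cos(y),np.sin(y),0]; yy=[np.sin(y),-np.cos(y),0]
    T=Ro.from_matrix(np.column_stack([x,yy,[0,0,-1]]))
    print("t",s["clock"],"tcp",s["tcp_pos"].round(4),"F",s["contact_force"].round(2),"w",round(float(s["width"]),4),"q",s["joint_positions"].round(2))
    print("shift",R.inv().apply(np.array(target)-s["tcp_pos"]).round(4),"rot",(R.inv()*T).as_rotvec().round(4))
E
python3 -c "
from h import *
rel([.494,.150,.17],-31)"
```

```text
clock: 1.8
tcp_pos: [0.475, 0.1112, 0.2315]
eef_rot: [0.963, -0.268, 0.0, -0.0]
contact_force: [0.4, -1.7, 0.5]
width: 0.0241
t 1.8 tcp [0.475  0.1112 0.2315] F [ 0.38 -1.71  0.55] w 0.0241 q [ 0.07 -0.03  1.63  0.    1.54  2.19]
shift [-0.0038 -0.043   0.0615] rot [-0.0006 -0.0003 -0.0019]
```

```bash
python3 -m handwheel '[{"tx":-0.004,"ty":-0.043,"tz":0.02,"rx":0,"ry":0,"rz":0,"gripper":0.024},{"tx":-0.004,"ty":-0.043,"tz":0.05,"rx":0,"ry":0,"rz":0,"gripper":0.024},{"tx":-0.004,"ty":-0.043,"tz":0.06,"rx":0,"ry":0,"rz":0,"gripper":0.024},{"tx":-0.004,"ty":-0.043,"tz":0.06,"rx":0,"ry":0,"rz":0,"gripper":0.024}]'
python3 - <<'E'
from h import *
c=cams.calibration("wrist"); im=cams.camera("wrist"); cv2.imwrite("pics/w1.png",im[:,:,::-1])
print(c)
for l,s,ce in blobs(bronze(im),200):
    print(s,ce.round(1),ray(c,*ce,.081).round(4))
im=cams.camera("top"); cv2.imwrite("pics/t1.png",cv2.resize(im[180:280,200:340,::-1],None,fx=5,fy=5,interpolation=cv2.INTER_CUBIC))
rel([.494,.150,.17],-31)
E
```

```text
clock: 2.3
tcp_pos: [0.4937, 0.1497, 0.1717]
eef_rot: [0.963, -0.268, 0.0, -0.0]
contact_force: [0.6, -0.7, -0.2]
width: 0.0244
{'fx': 420.63250221461976, 'fy': 420.63250221461976, 'cx': 320.1376311691599, 'cy': 237.9356996708256, 'R': array([[-0.51708677, -0.85593234, -0.00104773],
       [-0.82276411,  0.49671093,  0.27629237],
       [-0.23596716,  0.14372917, -0.96107306]]), 't': array([0.38297783, 0.31194047, 0.41653194])}
[ 275   95   90   95 6655] [319.4 142.7] [0.5419 0.1205 0.081 ]
t 2.4 tcp [0.4942 0.1497 0.1728] F [-1.13  0.86  0.14] w 0.024 q [0.14 0.05 1.66 0.   1.42 2.26]
shift [-0.0004 -0.0002  0.0028] rot [-0.0016 -0.0016 -0.0028]
```

View pics/w1.png

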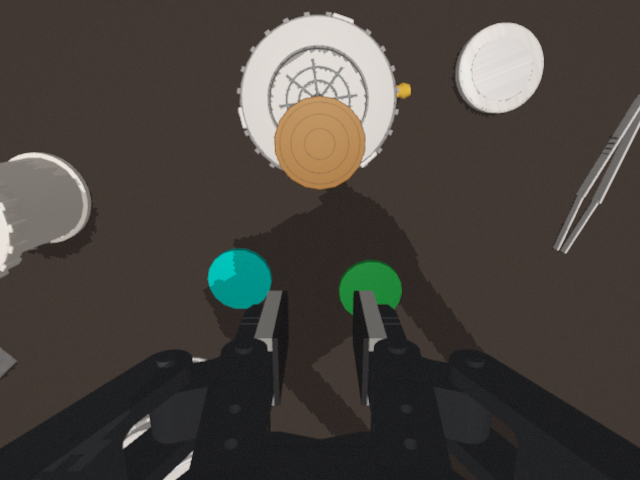

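View pics/t1.png

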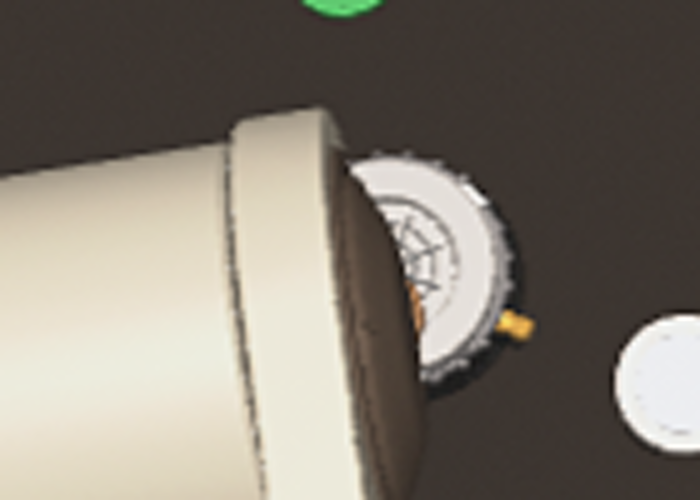

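```bash
python3 - <<'E'
from h import *
from scipy.optimize import least_squares
im=cv2.imread("pics/w1.png")
c={'fx': 420.6325, 'fy': 420.6325, 'cx': 320.1376, 'cy': 237.9357, 'R': np.array([[-0.51708677, -0.85593234, -0.00104773],[-0.82276411,0.49671093,0.27629237],[-0.23596716,0.14372917,-0.96107306]]),'t':np.array([0.38297783,0.31194047,0.41653194])}
P=np.array([ray(c,*p,.075)[:2] for p in ((268,97),(367,97),(318,46),(283,62),(353,62))])
f=lambda x:np.hypot(*(P-x[:2]).T)-x[2]
r=least_squares(f,[.56,.11,.0265]); print("recess",r.x.round(4),r.fun.round(4))
d=np.array([.5419,.1205]); v=r.x[:2]-d; print("off",v,np.hypot(*v),np.degrees(np.arctan2(v[1],v[0])))
a=im[0:210,210:430].copy()
o=im.copy()
for ctr,rad,z in ((r.x,.0265,.075),(d,.025,.081),(r.x,.042,.075)):
    pts=np.array([proj(c,[ctr[0]+rad*np.cos(t),ctr[1]+rad*np.sin(t),z]) for t in np.linspace(0,6.3,60)])
    cv2.polylines(o,[np.round(pts*8).astype(int)],True,(255,0,255),1,cv2.LINE_AA,3)
cv2.imwrite("pics/w1o.png",cv2.resize(o[0:210,200:440],None,fx=2.8,fy=2.8))
for X in ([.4942,.1497,.1728],): print(proj(c,X))
E
```

```text
recess [0.5613 0.1098 0.0268] [ 0.0001 -0.0001  0.0002 -0.0003  0.    ]
off [ 0.01943333 -0.0107089 ] 0.02218862170666865 -28.857330473082477
(np.float64(317.7534782172854), np.float64(312.2054658912298))
```

View pics/w1o.png

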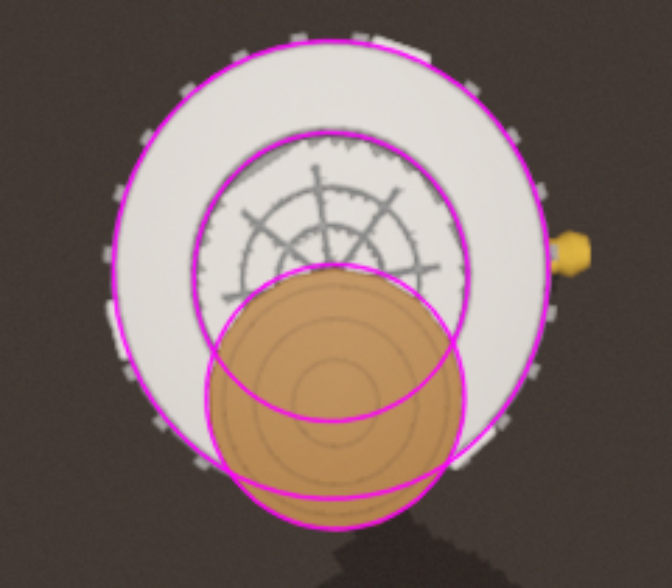

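The overlaid circles fit the recess, head and disc well. I'll descend behind the disc's outer edge, then check centring at the disc's own height.

```bash
python3 -c "
from h import *
rel([.502,.1441,.0778],-29.5)"
```

```text
t 2.4 tcp [0.4942 0.1497 0.1728] F [-1.13  0.86  0.14] w 0.024 q [0.14 0.05 1.66 0.   1.42 2.26]
shift [0.0094 0.0009 0.095 ] rot [-0.0016 -0.0016 -0.029 ]
```

```bash
python3 -m handwheel '[{"tx":0.003,"ty":0,"tz":0.04,"rx":0,"ry":0,"rz":-0.01,"gripper":0.024},{"tx":0.006,"ty":0.001,"tz":0.07,"rx":0,"ry":0,"rz":-0.02,"gripper":0.024},{"tx":0.009,"ty":0.001,"tz":0.09,"rx":-0.002,"ry":-0.002,"rz":-0.029,"gripper":0.024},{"tx":0.009,"ty":0.001,"tz":0.095,"rx":-0.002,"ry":-0.002,"rz":-0.029,"gripper":0.024},{"tx":0.009,"ty":0.001,"tz":0.095,"rx":-0.002,"ry":-0.002,"rz":-0.029,"gripper":0.024}]'
python3 - <<'E'
from h import *
c=cams.calibration("wrist"); im=cams.camera("wrist"); cv2.imwrite("pics/w2.png",im[:,:,::-1])
for l,s,ce in blobs(bronze(im),200):
    print(s,ce.round(1),ray(c,*ce,.081).round(4))
s=manip.observe();X=s["tcp_pos"];print(X,proj(c,X))
im=cams.camera("scene"); cv2.imwrite("pics/s2.png",cv2.resize(im[200:340,280:440,::-1],None,fx=4,fy=4,interpolation=cv2.INTER_CUBIC))
rel([.502,.1441,.0778],-29.5)
E
```

```text
clock: 3.02
tcp_pos: [0.502, 0.1441, 0.0788]
eef_rot: [0.967, -0.255, 0.0, -0.0]
contact_force: [0.2, -0.1, -0.2]
width: 0.0241
[  249   114   146   148 16733] [321.2 187.8] [0.5423 0.1202 0.081 ]
[0.50216561 0.14420979 0.07907109] (np.float64(318.1231053543364), np.float64(312.0365971136647))
t 3.125 tcp [0.5022 0.1443 0.0791] F [-0.37 -0.09 -0.04] w 0.0245 q [ 0.13  0.14  1.76 -0.    1.23  2.22]
shift [-0.0001  0.0002  0.0013] rot [-0.0007 -0.001  -0.0002]
```

View pics/w2.png

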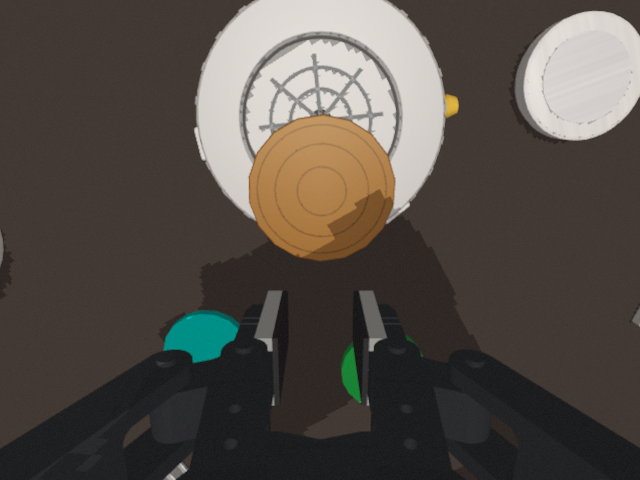

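View pics/s2.png

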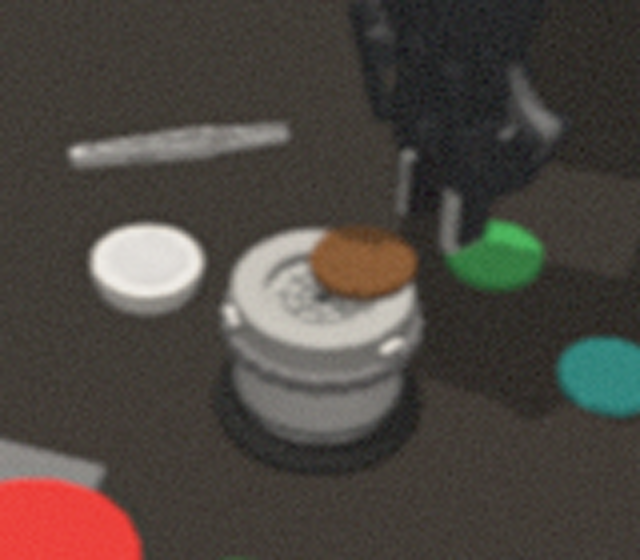

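Fingers (x≈321), disc (321) and recess (≈320.5) are aligned in the wrist view, and the tips are about 10 mm behind the disc edge. I'll lower slightly and push gently.

```bash
python3 -m handwheel '[{"tx":0,"ty":0,"tz":0.0025,"rx":0,"ry":0,"rz":0,"gripper":0.024},{"tx":0.005,"ty":0,"tz":0.0025,"rx":0,"ry":0,"rz":0,"gripper":0.024},{"tx":0.009,"ty":0,"tz":0.0025,"rx":0,"ry":0,"rz":0,"gripper":0.024},{"tx":0.011,"ty":0,"tz":0.0025,"rx":0,"ry":0,"rz":0,"gripper":0.024},{"tx":0.013,"ty":0,"tz":0.0025,"rx":0,"ry":0,"rz":0,"gripper":0.024},{"tx":0.015,"ty":0,"tz":0.0025,"rx":0,"ry":0,"rz":0,"gripper":0.024},{"tx":0.017,"ty":0,"tz":0.0025,"rx":0,"ry":0,"rz":0,"gripper":0.024},{"tx":0.019,"ty":0,"tz":0.0025,"rx":0,"ry":0,"rz":0,"gripper":0.024},{"tx":0.021,"ty":0,"tz":0.0025,"rx":0,"ry":0,"rz":0,"gripper":0.024}]'
python3 - <<'E'
from h import *
c=cams.calibration("wrist"); im=cams.camera("wrist"); cv2.imwrite("pics/w3.png",im[:,:,::-1])
for l,s,ce in blobs(bronze(im),200):
    print(s,ce.round(1),ray(c,*ce,.081).round(4))
rel([.5618,.1106,.0772],-29.5)
E
```

```text
clock: 4.25
tcp_pos: [0.5205, 0.1339, 0.0766]
eef_rot: [0.967, -0.255, 0.001, -0.0]
contact_force: [-0.7, 0.1, -0.1]
width: 0.0241
[  249   157   144   143 15926] [320.2 228.2] [0.5492 0.1169 0.081 ]
t 4.3 tcp [0.5207 0.1338 0.0766] F [-1.08 -0.65  0.73] w 0.0239 q [ 0.11  0.18  1.73 -0.    1.23  2.19]
shift [ 0.0472 -0.0001 -0.0005] rot [-0.0007 -0.0011 -0.0002]
```

View pics/w3.png

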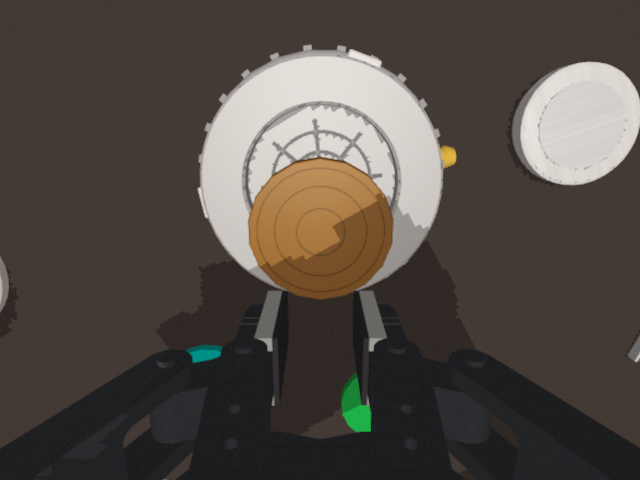

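Contact is made; the disc is cradled and centred at (320,228), with about 14 mm to go.

```bash
python3 -m handwheel '[{"tx":0.0015,"ty":0,"tz":0,"rx":0,"ry":0,"rz":0,"gripper":0.024},{"tx":0.003,"ty":0,"tz":0,"rx":0,"ry":0,"rz":0,"gripper":0.024},{"tx":0.0045,"ty":0,"tz":0,"rx":0,"ry":0,"rz":0,"gripper":0.024},{"tx":0.006,"ty":0,"tz":0,"rx":0,"ry":0,"rz":0,"gripper":0.024},{"tx":0.0075,"ty":0,"tz":0,"rx":0,"ry":0,"rz":0,"gripper":0.024},{"tx":0.009,"ty":0,"tz":0,"rx":0,"ry":0,"rz":0,"gripper":0.024},{"tx":0.0105,"ty":0,"tz":0,"rx":0,"ry":0,"rz":0,"gripper":0.024},{"tx":0.012,"ty":0,"tz":0,"rx":0,"ry":0,"rz":0,"gripper":0.024},{"tx":0.013,"ty":0,"tz":0,"rx":0,"ry":0,"rz":0,"gripper":0.024}]'
python3 - <<'E'
from h import *
c=cams.calibration("wrist"); im=cams.camera("wrist"); cv2.imwrite("pics/w4.png",im[:,:,::-1])
for l,s,ce in blobs(bronze(im),200):
    print(s,ce.round(1),ray(c,*ce,.081).round(4))
rel([.5618,.1106,.0772],-29.5)
E
```

```text
clock: 5.42
tcp_pos: [0.5321, 0.1273, 0.0766]
eef_rot: [0.967, -0.255, 0.001, -0.0]
contact_force: [-0.6, 0.4, -0.5]
width: 0.024
[  250   158   141   142 15568] [320.2 228.2] [0.5608 0.1103 0.081 ]
t 5.475 tcp [0.5322 0.1273 0.0766] F [ 0.48 -0.32  0.11] w 0.0239 q [ 0.09  0.19  1.71 -0.    1.24  2.18]
shift [ 0.034  -0.0001 -0.0005] rot [-0.0007 -0.0012 -0.0002]
```

View pics/w4.png

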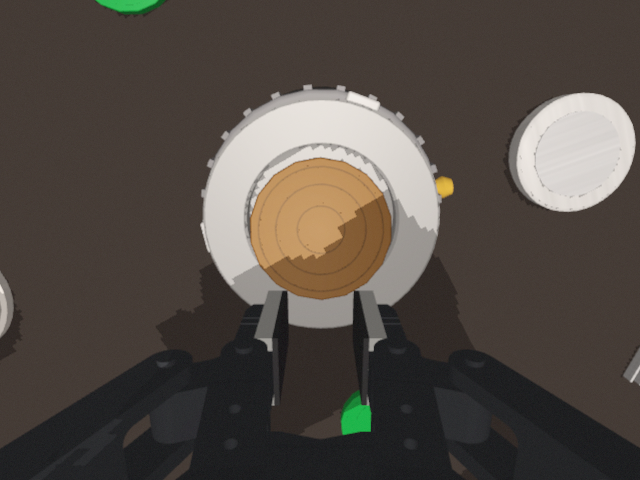

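```bash
python3 -m handwheel '[{"tx":0.001,"ty":0,"tz":0,"rx":0,"ry":0,"rz":0,"gripper":0.024},{"tx":0.002,"ty":0,"tz":0,"rx":0,"ry":0,"rz":0,"gripper":0.024},{"tx":0.003,"ty":0,"tz":0,"rx":0,"ry":0,"rz":0,"gripper":0.024},{"tx":0.003,"ty":0,"tz":0,"rx":0,"ry":0,"rz":0,"gripper":0.024}]'
python3 - <<'E'
from h import *
c=cams.calibration("wrist"); im=cams.camera("wrist"); cv2.imwrite("pics/w5.png",im[:,:,::-1])
for l,s,ce in blobs(bronze(im),200):
    print(s,ce.round(1),ray(c,*ce,.081).round(4))
rel([.5618,.1106,.0772],-29.5)
E
```

```text
clock: 5.98
tcp_pos: [0.5349, 0.1257, 0.0766]
eef_rot: [0.967, -0.255, 0.001, -0.0]
contact_force: [-0.4, -0.4, 0.7]
width: 0.0238
[  252   163   137   134 14282] [320.6 229.9] [0.563  0.1089 0.081 ]
t 6.025 tcp [0.5348 0.1258 0.0766] F [0.1  0.23 0.45] w 0.0237 q [ 0.09  0.2   1.7  -0.    1.24  2.18]
shift [ 0.031  -0.0001 -0.0006] rot [-0.0007 -0.0012 -0.0003]
```

View pics/w5.png

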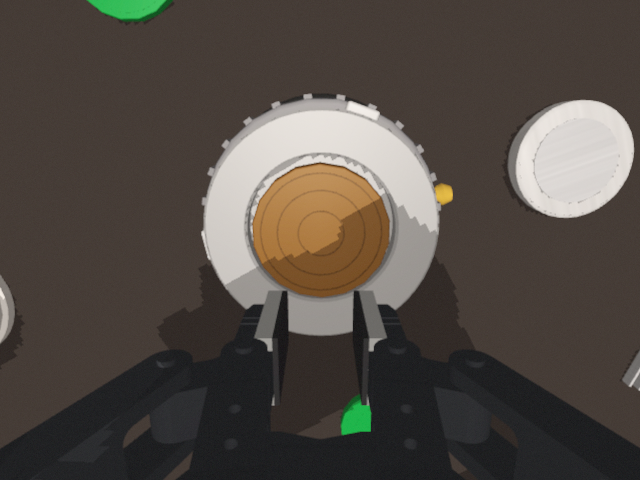

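The disc now looks smaller and the recess edge shows all round it, so it has dropped. I'll back off, rise and check.

```bash
python3 -m handwheel '[{"tx":-0.006,"ty":0,"tz":0,"rx":0,"ry":0,"rz":0,"gripper":0.024},{"tx":-0.012,"ty":0,"tz":-0.01,"rx":0,"ry":0,"rz":0,"gripper":0.024},{"tx":-0.015,"ty":0,"tz":-0.04,"rx":0,"ry":0,"rz":0,"gripper":0},{"tx":-0.015,"ty":0,"tz":-0.05,"rx":0,"ry":0,"rz":0,"gripper":0},{"tx":-0.015,"ty":0,"tz":-0.05,"rx":0,"ry":0,"rz":0,"gripper":0}]'
python3 - <<'E'
from h import *
c=cams.calibration("wrist"); im=cams.camera("wrist"); cv2.imwrite("pics/w6.png",im[:,:,::-1])
for l,s,ce in blobs(bronze(im),200):
    print(s,ce.round(1),ray(c,*ce,.0735).round(4))
o=im[:,:,::-1].copy()
rc=np.array([.5613,.1098]); 
for (ctr,rad,z,col) in ((rc,.0265,.075,(255,0,255)),(rc,.042,.075,(255,0,255)),(rc,.025,.0735,(0,255,0))):
    pts=np.array([proj(c,[ctr[0]+rad*np.cos(t),ctr[1]+rad*np.sin(t),z]) for t in np.linspace(0,6.3,60)])
    cv2.polylines(o,[np.round(pts*8).astype(int)],True,col,1,cv2.LINE_AA,3)
n=np.hstack([im[80:330,200:440,::-1],o[80:330,200:440]])
cv2.imwrite("pics/w6o.png",cv2.resize(n,None,fx=1.6,fy=1.6,interpolation=cv2.INTER_CUBIC))
rel([.5618,.1106,.085],-29.5)
E
```

```text
clock: 6.65
tcp_pos: [0.5219, 0.1333, 0.1272]
eef_rot: [0.967, -0.255, 0.001, -0.0]
contact_force: [0.4, -0.2, -0.2]
width: -0.0001
[ 269  119  105  107 8799] [321.  171.9] [0.5609 0.1102 0.0735]
t 6.7 tcp [0.5215 0.1332 0.1263] F [-0.95 -0.31 -0.7 ] w 0.0005 q [ 0.11  0.13  1.67 -0.    1.33  2.19]
shift [ 0.0461 -0.0002  0.0413] rot [-0.0007 -0.0012 -0.0003]
```

View pics/w6o.png

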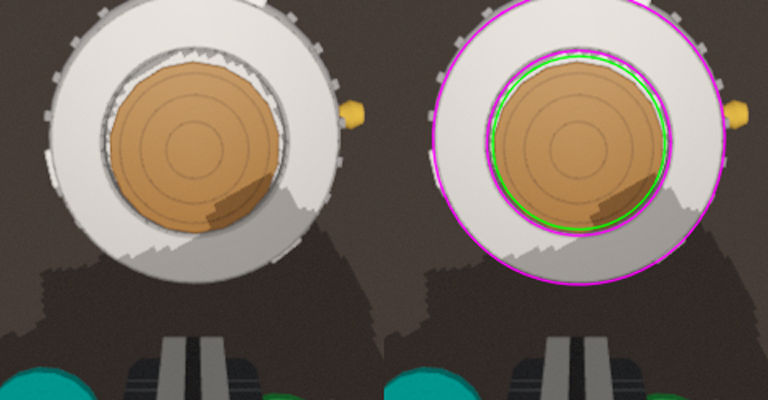

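View pics/w6.png

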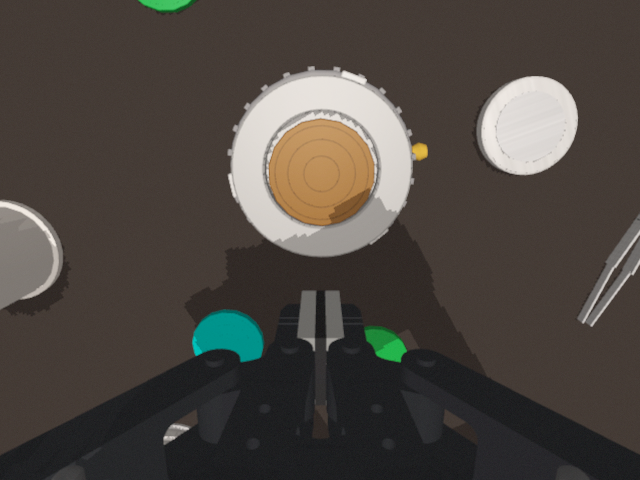

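```bash
python3 - <<'E'
from h import *
from scipy.optimize import least_squares
c=cams.calibration("wrist"); im=cams.camera("wrist")
def contour(im):
    b=max(blobs(bronze(im),200),key=lambda q:q[1][4] if q[2][1]<260 else 0)
    cs,_=cv2.findContours(b[0].astype(np.uint8),cv2.RETR_EXTERNAL,cv2.CHAIN_APPROX_NONE)
    return cv2.convexHull(max(cs,key=len))[:,0].astype(float)
P=contour(im)
u=np.array([.870,-.492,0]);
def model(x,y,z,tilt,roll):
    n=np.array([0,0,1.])+tilt*u+roll*np.cross([0,0,1],u); n/=np.linalg.norm(n)
    a=np.cross(n,[0,1,0]);a/=np.linalg.norm(a);b=np.cross(n,a)
    t=np.linspace(0,2*np.pi,360,endpoint=False)
    X=np.array([x,y,z])+.025*(np.cos(t)[:,None]*a+np.sin(t)[:,None]*b)
    Y=np.array(c["R"])@X.T+np.array(c["t"])[:,None]
    return np.column_stack([c["fx"]*Y[0]/Y[2]+c["cx"],c["fy"]*Y[1]/Y[2]+c["cy"]])
from scipy.spatial import cKDTree
def res(p,z,g=.7):
    m=model(p[0],p[1],z,p[2],p[3]); ctr=m.mean(0)
    mm=ctr+(m-ctr)*(1-g/np.linalg.norm(m-ctr,axis=1)[:,None])
    d,_=cKDTree(mm).query(P); return d
for z,ti in ((.0735,0),(.0765,.14),(.081,0)):
    f=lambda q:res([q[0],q[1],ti,0],z)
    r=least_squares(f,[.561,.110],diff_step=1e-4); print(z,ti,r.x.round(4),"rms",np.sqrt((r.fun**2).mean()).round(3))
s=cams.camera("scene"); cv2.imwrite("pics/s6.png",cv2.resize(s[225:325,310:440,::-1],None,fx=6,fy=6,interpolation=cv2.INTER_CUBIC))
E
```

```text
0.0735 0 [0.5601 0.1107] rms 0.381
0.0765 0.14 [0.5608 0.1104] rms 1.326
0.081 0 [0.5609 0.1104] rms 2.343
```

View pics/s6.png

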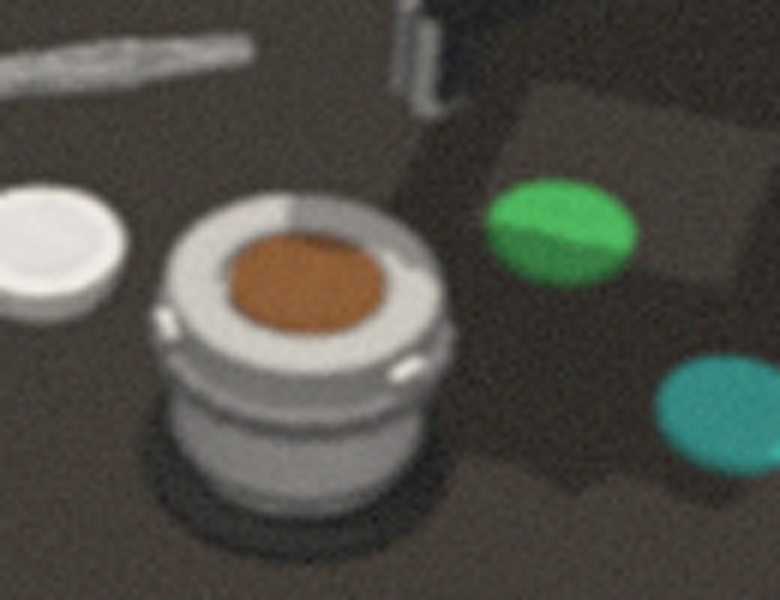

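The disc is seated: the flat fit at the seated height gives rms 0.38 px against 1.3 for a tilted one, and the scene view agrees. Next I press from above with the fingers closed.

```bash
python3 -m handwheel '[{"tx":0.02,"ty":0,"tz":0,"rx":0,"ry":0,"rz":0,"gripper":0},{"tx":0.046,"ty":0,"tz":0.01,"rx":0,"ry":0,"rz":0,"gripper":0},{"tx":0.046,"ty":0,"tz":0.03,"rx":0,"ry":0,"rz":0,"gripper":0},{"tx":0.046,"ty":0,"tz":0.045,"rx":0,"ry":0,"rz":0,"gripper":0},{"tx":0.046,"ty":0,"tz":0.047,"rx":0,"ry":0,"rz":0,"gripper":0},{"tx":0.046,"ty":0,"tz":0.047,"rx":0,"ry":0,"rz":0,"gripper":0}]'
python3 -c "
from h import *
im=cams.camera('wrist');cv2.imwrite('pics/w7.png',im[:,:,::-1])
rel([.5613,.1102,.0735],-29.5)"
```

```text
clock: 7.55
tcp_pos: [0.5615, 0.1104, 0.079]
eef_rot: [0.967, -0.255, 0.0, 0.0]
contact_force: [0.0, -0.9, 0.4]
width: -0.0001
t 7.6 tcp [0.5616 0.1105 0.0793] F [-0.66 -0.36 -0.54] w -0.0003 q [ 0.06  0.24  1.65 -0.    1.25  2.15]
shift [-0.0002  0.0004  0.0058] rot [-0.0004 -0.0008 -0.0002]
```

View pics/w7.png

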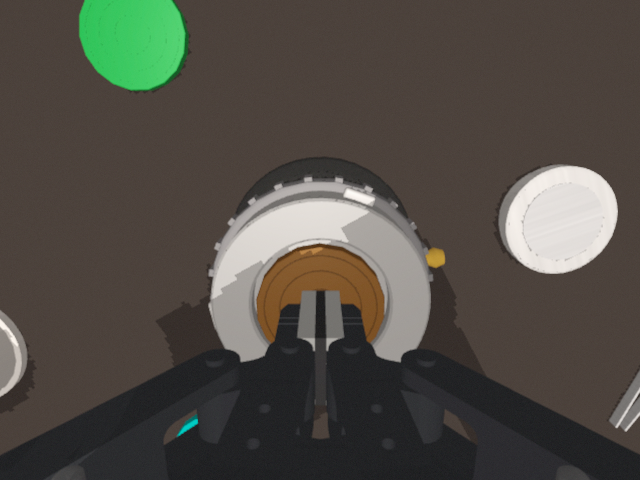

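The closed fingers are over the disc, just above it. I'll press slowly.

```bash
python3 -m handwheel '[{"tx":0,"ty":0,"tz":0.003,"rx":0,"ry":0,"rz":0,"gripper":0},{"tx":0,"ty":0,"tz":0.005,"rx":0,"ry":0,"rz":0,"gripper":0},{"tx":0,"ty":0,"tz":0.006,"rx":0,"ry":0,"rz":0,"gripper":0},{"tx":0,"ty":0,"tz":0.0065,"rx":0,"ry":0,"rz":0,"gripper":0},{"tx":0,"ty":0,"tz":0.0065,"rx":0,"ry":0,"rz":0,"gripper":0}]'
```

```text
clock: 8.22
tcp_pos: [0.5616, 0.1105, 0.0735]
eef_rot: [0.967, -0.255, 0.001, -0.0]
contact_force: [-4.7, -0.5, 9.6]
width: -0.0002
```

At 9.6 N the tip is at z=0.0735, exactly the seated disc's top. I'll hold briefly, then lift clear.

```bash
python3 -m handwheel '[{"tx":0,"ty":0,"tz":0.0008,"rx":0,"ry":0,"rz":0,"gripper":0},{"tx":0,"ty":0,"tz":0.0008,"rx":0,"ry":0,"rz":0,"gripper":0},{"tx":0,"ty":0,"tz":0.0008,"rx":0,"ry":0,"rz":0,"gripper":0}]'
python3 -m handwheel '[{"tx":0,"ty":0,"tz":-0.004,"rx":0,"ry":0,"rz":0,"gripper":0},{"tx":0,"ty":0,"tz":-0.02,"rx":0,"ry":0,"rz":0,"gripper":0},{"tx":-0.02,"ty":0,"tz":-0.05,"rx":0,"ry":0,"rz":0,"gripper":0},{"tx":-0.045,"ty":0,"tz":-0.075,"rx":0,"ry":0,"rz":0,"gripper":0},{"tx":-0.06,"ty":0,"tz":-0.08,"rx":0,"ry":0,"rz":0,"gripper":0},{"tx":-0.06,"ty":0,"tz":-0.08,"rx":0,"ry":0,"rz":0,"gripper":0}]'
python3 - <<'E'
from h import *
c=cams.calibration("wrist"); im=cams.camera("wrist"); cv2.imwrite("pics/w8.png",im[:,:,::-1])
for l,s,ce in blobs(bronze(im),200): print(s,ce.round(1),ray(c,*ce,.0735).round(4))
im=cams.camera("scene"); cv2.imwrite("pics/s8.png",im[:,:,::-1])
rel([.56,.11,.1],-29.5)
E
```

```text
clock: 8.6
tcp_pos: [0.5617, 0.1105, 0.0735]
eef_rot: [0.967, -0.255, 0.001, -0.0]
contact_force: [-5.6, -1.3, 10.2]
width: -0.0
clock: 9.35
tcp_pos: [0.509, 0.1405, 0.1538]
eef_rot: [0.967, -0.254, 0.001, -0.0]
contact_force: [-0.1, -0.2, 0.1]
width: 0.0
[ 274   88   95   99 7293] [320.9 137. ] [0.5608 0.1103 0.0735]
t 9.45 tcp [0.5094 0.1399 0.1528] F [0.53 0.45 0.06] w 0.0004 q [ 0.12  0.09  1.66 -0.    1.39  2.21]
shift [0.0587 0.0011 0.0529] rot [-0.0003 -0.0011  0.0001]
```

View pics/w8.png

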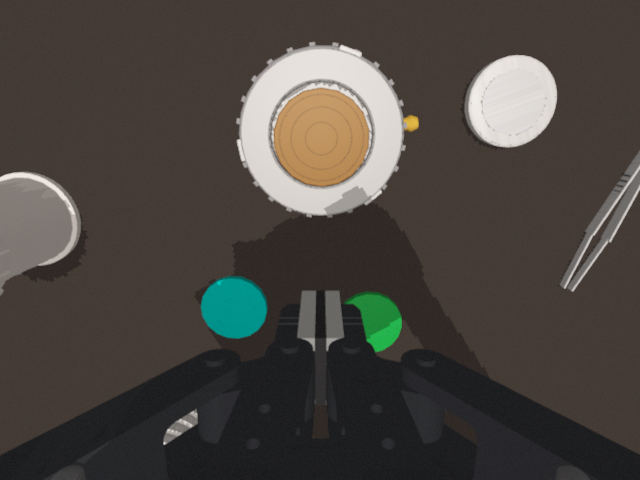

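View pics/s8.png

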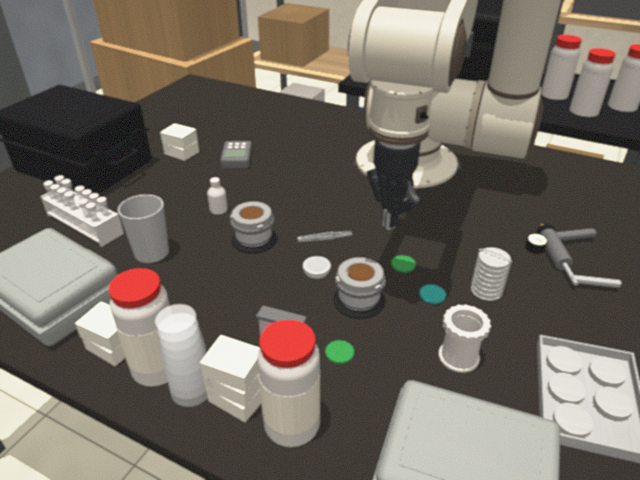

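The disc is home at wrist pixel (321,137) and scene pixel (361,271). Everything else looks unmoved and the fingers are clear.

```bash
python3 -c "
from workcell import job
print(job.hand_in())"
```

```text
the job is handed in; nothing more can be done
None
```

The bronze disc is seated in its recess and has been pressed flat. I handed the job in at about 9.5 s of the 38 s allowed; the hand-in gives no verdict.

- **Nudge:** I pushed the disc's outer edge towards the recess with the two fingertips 24 mm apart, moving about 24 mm from first contact until it dropped in. Wrist-force readings at the stops stayed at noise level, about 1 N. After backing off, a flat disc at seated height matched the wrist picture (0.38 px rms), where a tilted one did not (1.3 px).
- **Press:** I pressed from above with the fingers closed, reaching about 10 N for roughly 0.4 s. The fingertips stopped at 73.5 mm, which is where the top of the seated disc should be.
- **Final check:** After lifting clear, the wrist camera put the disc centre within about 1 mm of the recess axis. The other base and disc and the bystanders looked unmoved in the scene picture. I judged that by eye and did not measure it.
- **Disagreements:**
  - The cameras differed by 1–3 mm on position, about as large as their stated 2 mm accuracy, so I lined the fingers up with the disc directly in the wrist picture.
  - The first move was refused because its rows lacked some keys; the arm did not move.

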